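Start the plate warmer on the dining sideboard

ROBOT

A 6-joint arm with a two-finger parallel gripper is mounted at the origin on the work surface. World frame = base frame: x ahead of the robot, y to its left, z up, the work surface at z = 0. Lengths are in m, angles in degrees, forces in N, time in s.
With the tool pointing down it reaches from about 0.375 to 0.9 m from the base axis. Payload 3.1 kg.
Tool frame: the origin (TCP) lies between the finger pads; the fingertips stand 22 mm ahead of it and the grasp point (between the pads) lies 3 mm ahead of it; z points along the fingers, y is the line along which they close (so a half turn about z gives the same grasp; the last joint's range is limited). The gripper opens to 85 mm and grips with 20 to 120 N. Pads are 22 mm wide; open, the fingers measure 114 mm over their backs; the gripper's body (76 mm by 85 mm) begins 54 mm behind the grasp point. The pads swing forward as they close: fully open they stand 13 mm farther back than shut.
Start: joints at [-78.753, 30.224, 82.088, -0, 67.689, -10.227], TCP at [0.229, -0.582, 0.214] pointing down, gripper open.
Joint ranges: [-176.69, 176.69], [-43.24, 126.21], [12.49, 139.97], [-82, 262], [0, 151.66], [-163.58, 163.58]. Speed limits (degrees/s): [159.86, 159.86, 180, 180, 180, 180].

INTERFACE

Orientations are given as a 3x3 rotation matrix whose columns are the frame's x, y, z axes.
In Python, from rig import bot gives the robot as it stands.
- The arm moves only by the tool drive_tool, never from a script. Its argument "moves" is a list of rows, each a list of 4 numbers: the shift along the world's x, y, z in mm, then the turn about the world's z in rad. In form: [[x, y, z, turn], ...]. A call has 1 to 10 rows; each row shifts and turns the commanded pose from where the row before left it; what a row does not reach is not made up. A row lasts 1/10 s, in which the tool goes at most 50 mm and 8.59 degrees, less where a joint would pass 70% of its speed; a pose out of reach is approached as far as the arm can. A call with a gripper value outside its range is refused whole. "jaw" is the finger opening in mm, from 0 to 85.4, set as the call begins (left out, the last holds). The fingers move at their own pace and stop on an object; "grip_force" is the grip in N (left out, the last holds). Time passes only in rows, so rows that do not move let the fingers close. It gives the time, the measured TCP pose, the force, the opening and the grip force at its end, in the units of the state.
- bot.get_state(): the state, without advancing time (a new reading comes with each control period).
- bot.snapshot(name): name is "scene" or "top" or "wrist"; returns the picture (480x640x3 uint8, blue, green, red); there is no depth.
- bot.camera_params(name): a dict with "fovy" (degrees; the focal length in pixels is half the picture's height over the tangent of half this angle, whatever the lens; pixels are square), "cx", "cy" (the principal point, pixels), "k1" (the pictures are not rectified: a ray, as slopes to the right and down, at radius r is drawn at 1 + k1 r^2 times it, then the intrinsics apply), "extrinsics" (4x4, takes a point from world to camera coordinates); the wrist camera has in their place "mount" (4x4, takes a point from camera to tool coordinates, whose origin is the TCP and whose axes are the flange's). Camera axes: x right, y up, looking along -z (the intrinsics and any distortion apply to the point x, -y, -z); pixel columns grow to the right and rows downward; lengths in m; the calibration is good to about 2 mm. A picture is of the moment at which its call begins: read the wrist's pose just before it. camera_params takes no time and is no camera call.
- bot.close_job(): hands the job in; it is judged then, once.
Trained networks look in the newest picture that a camera, given by its name, has taken for a name from the list of things; names that differ only in an ending like _2 or _b are one class to them, and where a whole thing is asked for, a point or a joint stands for the part that bears it (a point fixed in the world has none). Each returns a list of dicts, best first, with "conf" (0 to 1); they miss things now and then, are a little off and sometimes report something else, mostly with a low value. They report only what shows in the picture. A call takes as long as a camera call.
- bot.trace(camera, query): "pixels" (480x640 bool, what is visible of it).
- bot.place_of(camera, query): "at" ([x, y, z] in m, in world coordinates, good to about 4 mm: a listed point, or the origin of a listed thing).
The state is a dict: "time": time; "joint_positions": joint angles; "joint_velocities": joint speeds; "tau": joint torques, N m; "position": TCP position; "tcp_rot": TCP orientation; "ft_force": force on the tool from outside, world axes, zero at the start; "moment": the same for the moment, N m; "grip_width": opening from 0.0 (shut) to 1.0 (fully open); "grasp_force": force on a finger pad.
Only numpy, scipy, OpenCV 4.12 (cv2) and the standard library are available. Lean on these libraries where they do the work, as an engineer would, in place of code of your own. Each camera call takes 0.05 s, during which the arm holds its last target. There are 200 camera calls.

TASK

Get the plate warmer going before dinner using only fingertip presses: first push down the raised far end of its rocker switch until it has tipped right over, then press the long bar key fully home, and last press the round key fully home. Leave the small square key up, and do not lift or shift any of the tableware standing around; finish with the hand clear of everything.

Things in the scene. Friction and masses are not known exactly. Their poses are not given: they have to be found in the camera images.
- warmer: Plate warmer, fixed: steel box 260 (x) by 400 (y) mm, origin at the centre of its underside. Steel control deck along its near (-x) edge, top 45 mm above the sideboard; black glass plate behind it (+x), top 48 mm. Four black controls in a row on the deck, 85 mm to -x of the origin, at y = -117, -39, 39, 117 mm, in varying order, all with the warmer's yaw.
- rocker (a joint): Angle of the rocker switch in rad: about 0 to 0.06 at the start (off, far +x end raised), 0.40 is tipped right over (far end down, on its stop). It turns about a level axis along the warmer's y, resists with about 4 N at its end and stays where it is left (no spring return).
- rocker_press (a point): On top of the rocker's far (+x) end, 24 mm from its middle; about 67 mm above the sideboard at the start, 58 mm when tipped over. The rocker: black plate 60 (x) by 28 (y) by 8 mm, pivoted at its middle 14 mm above the deck, between low white cheeks. Axes turn with the rocker (y = warmer's y; at joint 0 all as the warmer's).
- bar_key (a joint): Depth pressed of the long bar key in m: 0 is up, 0.008 is fully home against its stop. It moves straight down, resists with about 4 N of friction and stays where it is left (no spring return).
- bar_key_top (a point): Centre of the top face of the long bar key, 50 mm along the warmer's y and 16 mm along its x; moves down with it. When up it lies 15 mm above the warmer's control deck (60 mm above the sideboard), when home 7 mm above the deck (52 mm above the sideboard). Black plastic in a flat white bezel 4 mm high. z up, x and y as the warmer's.
- round_key (a joint): Depth pressed of the round key in m: 0 is up, 0.008 is fully home against its stop. It moves straight down, resists with about 4 N of friction and stays where it is left (no spring return).
- round_key_top (a point): Centre of the top face of the round key, 32 mm in diameter (round bezel); moves down with it. When up it lies 15 mm above the warmer's control deck (60 mm above the sideboard), when home 7 mm above the deck (52 mm above the sideboard). Black plastic in a flat white bezel 4 mm high. z up, x and y as the warmer's.
- square_key (a joint): Depth pressed of the small square key (not to be pressed) in m: 0 is up, 0.008 is fully home against its stop. It moves straight down, resists with about 4 N of friction and stays where it is left (no spring return).
- square_key_top (a point): Centre of the top face of the small square key, 18 by 18 mm (square bezel), not to be pressed; moves down with it. When up it lies 15 mm above the warmer's control deck (60 mm above the sideboard), when home 7 mm above the deck (52 mm above the sideboard). Black plastic in a flat white bezel 4 mm high. z up, x and y as the warmer's.
- grinder_a: Grinder, clear acrylic with a steel twist top, 54 mm across, 142 mm tall, loose; origin under its centre. Stands beside one end of the warmer. Leave alone.
- grinder_b: The twin of grinder_a, same sizes, beside the other end of the warmer. Leave alone.
- cruet: Empty glass cruet with side handle, 72 mm across, 164 mm tall, loose; origin under its centre. Stands on the glass plate near its +y end. Leave alone.
- butter_dish: White ceramic butter dish, plate 100 by 170 mm, 10 mm thick, loose; origin under its centre. Stands between robot and warmer. Leave alone.
- butter_lid: Lid on the butter dish, 74 by 130 mm, 75 mm tall to the top of its round knob (85 mm above the sideboard), loose; origin under its centre. Leave alone.
- trivet: Round stainless steel wire trivet, 152 mm across, 13 mm high, lying loose on the warmer's glass plate; origin under its centre. Leave alone.
- ramekin: White ceramic ramekin, 80 mm across, 43 mm tall, loose on the glass plate; origin under its centre. Leave alone.
- spoon: Steel serving spoon lying loose on the sideboard beside the butter dish. Leave alone.

How it is judged (in metres and radians):
On the way, in this order (a step that is already met when the one before it is completed fails the run):
1. the rocker is tipped right over, far end down (value of joint rocker above 0.32 rad), for 0.2 s.
2. then the bar key is fully home (value of joint bar_key above 0.0062 m), for 0.2 s.
3. then the round key is fully home (value of joint round_key above 0.0062 m), for 0.2 s.
At the end, for the whole second after the job is handed in: The rocker is past 0.32 rad of its 0.40 rad, the bar key and the round key are more than 6.2 mm of their 8 mm down, the square key less than 2.5 mm down, and every piece of tableware is at rest within 20 mm of where it stood (value of joint rocker above 0.32 rad and value of joint each of bar_key, round_key above 0.0062 m and value of joint square_key below 0.0025 m and distance of each of grinder_a, grinder_b, cruet, butter_dish, butter_lid, trivet, ramekin, spoon from where it was at the start of the episode below 0.02 m and linear speed of each of grinder_a, grinder_b, cruet, butter_dish, butter_lid, trivet, ramekin, spoon below 0.02 m/s); the robot touches nothing.
It fails at once if the bar key goes down more than 3 mm before the rocker is over (value of joint bar_key above 0.003 m and value of joint rocker below 0.32 rad).
It fails at once if the round key goes down more than 3 mm before the bar key is home (value of joint round_key above 0.003 m and value of joint bar_key below 0.0062 m).
It fails at once if the square key is pressed more than 2.5 mm (value of joint square_key above 0.0025 m).
It fails at once if a piece of tableware is lifted, or shifted more than 20 mm (distance of any of grinder_a, grinder_b, cruet, butter_dish, butter_lid, trivet, ramekin, spoon from where it was at the start of the episode above 0.02 m).
It fails at once if a grinder or the cruet is tipped (angle between any of grinder_a, grinder_b, cruet's own z axis and vertical above 0.25 rad).
It also fails if it takes over 51 s, if anything falls off the work surface, if the arm or the gripper's body presses on something with over 40 N, if the wrist force passes 120 N, or if a joint passes its speed limit or range.

## Working session

There is one attempt and no reset: what is moved stays moved. The work goes in short steps, Python scripts to look and compute and a tool call to move; the robot and the scene stay as the last step left them, time stands still between calls to the robot, and variables do not carry over. Pictures are saved under pics/ and viewed, at most 10 in all, crops included, and the job is handed in when it is done.

Besides the shell and the picture viewer there is one more tool, called after ">>>" by a JSON object that holds its "method" and its "body", one argument or row to a line. drive_tool: Moves the arm, as the interface text tells. Its arguments: {"type":"object","properties":{"moves":{"type":"array"},"jaw":{"type":"number"},"grip_force":{"type":"number"}},"required":["moves"]}

```bash
mkdir -p pics; python3 - <<'E'
from rig import bot
import cv2,numpy as np
s=bot.get_state();print(s['time'],s['position'],s['tcp_rot'],s['grip_width'])
for c in['scene','top']:
    cv2.imwrite(f'pics/{c}0.png',bot.snapshot(c))
    for q in['warmer','rocker_press','bar_key_top','round_key_top','square_key_top','butter_lid','grinder_a','cruet']:
        print(c,q,[(np.round(d['at'],4).tolist(),round(d['conf'],2)) for d in bot.place_of(c,q)[:3]])
print(bot.get_state()['time'])
E
```

```text
0.0 [ 0.22868922 -0.58084328  0.21261859] [[ 9.30573672e-01  3.66104435e-01 -4.27651224e-04]
 [ 3.66104477e-01 -9.30571263e-01  2.15334251e-03]
 [ 3.90388303e-04 -2.16040887e-03 -9.99997590e-01]] 0.9969303787289095
scene warmer [([0.5931, 0.1121, -0.0023], 0.59)]
scene rocker_press [([0.5153, 0.0036, 0.0671], 0.95), ([0.3784, 0.2019, 0.0027], 0.2)]
scene bar_key_top [([0.5071, 0.0868, 0.0605], 0.79), ([0.6208, 0.0023, 0.0507], 0.73)]
scene round_key_top [([0.5601, 0.3773, -0.0027], 0.73), ([0.5306, 0.2402, 0.0588], 0.7)]
scene square_key_top [([0.3976, -0.0146, -0.0009], 0.74), ([0.5601, 0.375, -0.0004], 0.61), ([0.5163, 0.1624, 0.0598], 0.5)]
scene butter_lid [([0.3822, 0.2082, 0.0075], 0.95)]
scene grinder_a [([0.4779, -0.1359, -0.0003], 0.87), ([0.5598, 0.3734, 0.0007], 0.6), ([0.5943, 0.1145, 0.0027], 0.46)]
scene cruet [([0.6955, 0.237, 0.0464], 0.9)]
top warmer [([0.5963, 0.1105, -0.0015], 0.71)]
top rocker_press [([0.5134, 0.012, 0.0716], 0.95)]
top bar_key_top [([0.5038, 0.0903, 0.0575], 0.69), ([0.5168, 0.0093, 0.0674], 0.33)]
top round_key_top [([0.5315, 0.2415, 0.0599], 0.83), ([0.5186, 0.0136, 0.0688], 0.65)]
top square_key_top [([0.5188, 0.1614, 0.0557], 0.66)]
top butter_lid [([0.3803, 0.2063, 0.0102], 0.86), ([0.5227, 0.1632, 0.0547], 0.66)]
top grinder_a [([0.4774, -0.1366, 0.004], 0.91), ([0.5627, 0.3728, 0.0], 0.63)]
top cruet [([0.696, 0.2404, 0.0488], 0.74)]
0.9
```

View pics/top0.png

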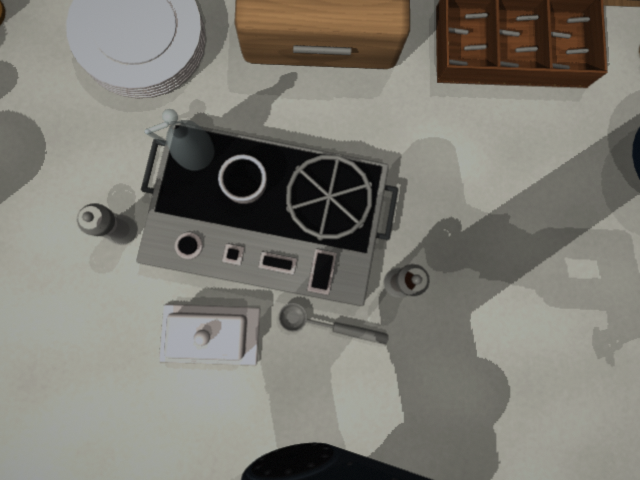

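View pics/scene0.png

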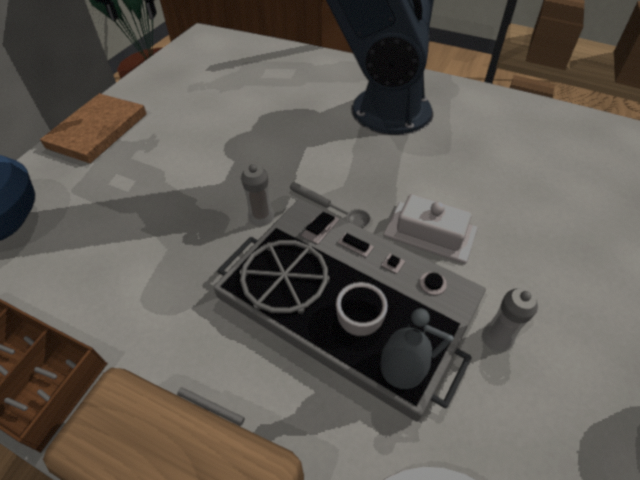

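The top view shows the order from −y to +y: rocker (321,271), bar (278,261), square (233,253), round (188,244). The trivet is behind the rocker at (329,197). The scene view agrees. The warmer's yaw is about −9.5°. Next I'll shut the jaw and move above the deck.

>>> {"method": "drive_tool", "body": {
  "moves": [
    [10,25,10,0],
    [15,37,10,0.14],
    [15,37,10,0.14],
    [15,37,10,0.14],
    [15,37,5,0.14],
    [15,37,0,0.14],
    [15,37,0,0.14],
    [15,37,0,0.14],
    [15,37,0,0.05],
    [15,37,0,0]
  ],
  "jaw": 0
}}

```text
time: 1.9
position: [0.3743, -0.2222, 0.2589]
tcp_rot: [[0.165, 0.986, 0.001], [0.986, -0.165, -0.001], [-0.0, 0.001, -1.0]]
ft_force: [0.8, -0.6, 0.3]
grip_width: -0.0
grasp_force: 0.0
```

>>> {"method": "drive_tool", "body": {
  "moves": [
    [16,38,0,0],
    [16,38,0,0],
    [16,38,0,0],
    [16,38,0,0],
    [16,38,0,0],
    [16,38,0,0],
    [16,38,0,0],
    [14,30,0,0],
    [0,7,0,0],
    [0,0,0,0]
  ]
}}

```text
time: 2.9
position: [0.4994, 0.0803, 0.2585]
tcp_rot: [[0.163, 0.987, -0.001], [0.987, -0.163, -0.0], [-0.0, -0.001, -1.0]]
ft_force: [-0.2, -0.2, -0.2]
grip_width: -0.0
grasp_force: 0.0
```

```bash
python3 - <<'E'
from rig import bot
import cv2,numpy as np
s=bot.get_state();print(s['time'],s['position'],s['tcp_rot'],s['grip_width'],s['ft_force'])
for c in['wrist']:
    cv2.imwrite(f'pics/{c}0.png',bot.snapshot(c))
    for q in['rocker_press','bar_key_top','round_key_top','square_key_top']:
        print(c,q,[(np.round(d['at'],4).tolist(),round(d['conf'],2)) for d in bot.place_of(c,q)[:3]])
E
```

```text
2.9 [0.499449   0.08031232 0.25846772] [[ 1.62684569e-01  9.86677895e-01 -6.80314918e-04]
 [ 9.86678041e-01 -1.62684807e-01 -3.10049493e-04]
 [-4.16595882e-04 -6.20811523e-04 -9.99999721e-01]] -8.280577801233079e-05 [-0.24789105 -0.16761547 -0.16703623]
wrist rocker_press [([0.5165, 0.0036, 0.0686], 0.83)]
wrist bar_key_top [([0.5049, 0.0872, 0.0611], 0.74)]
wrist round_key_top [([0.5317, 0.2413, 0.055], 0.77)]
wrist square_key_top [([0.5157, 0.1636, 0.0657], 0.73)]
```

View pics/wrist0.png

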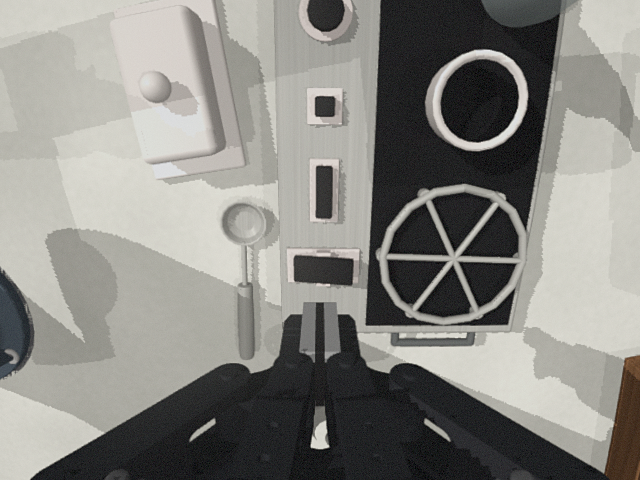

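The wrist view agrees with the network positions: rocker (323,268), bar (324,191), square (325,105), round (326,12). The hand is aligned with the warmer, so I'll go above the far end of the rocker.

>>> {"method": "drive_tool", "body": {
  "moves": [
    [6,-25,0,0],
    [6,-30,-20,0],
    [5,-19,-35,0],
    [0,0,-40,0],
    [0,0,-35,0],
    [0,0,-22,0],
    [0,0,-8,0],
    [0,0,0,0]
  ]
}}

```text
time: 3.95
position: [0.5162, 0.0048, 0.0979]
tcp_rot: [[0.167, 0.986, -0.002], [0.986, -0.167, 0.0], [0.0, -0.002, -1.0]]
ft_force: [0.3, 0.2, 0.5]
grip_width: 0.0
grasp_force: 0.0
```

```bash
python3 - <<'E'
from rig import bot
import cv2
s=bot.get_state();print(s['time'],s['position'],s['ft_force'])
cv2.imwrite('pics/wrist1.png',bot.snapshot('wrist'))
E
```

```text
3.95 [0.51618746 0.00475551 0.09789372] [0.26207333 0.18295775 0.48853061]
```

View pics/wrist1.png

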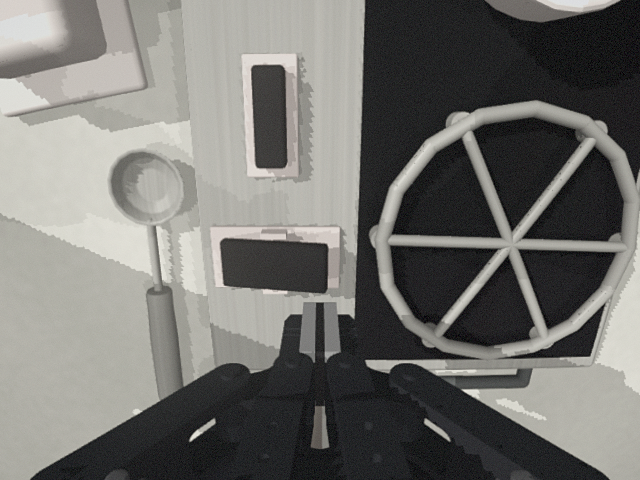

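The hand is above the rocker (218–328, 238–293), and the tips are at (320,303). I'll check the perspective by projecting the points.

```bash
python3 - <<'E'
from rig import bot
import numpy as np
s=bot.get_state();p=bot.camera_params('wrist');M=np.array(p['mount']);R=np.array(s['tcp_rot']);t=np.array(s['position'])
def proj(w):
    tool=R.T@(np.array(w)-t); c=(np.linalg.inv(M)@np.r_[tool,1])[:3]
    x,y=c[0]/-c[2],-c[1]/-c[2]; k=1+p['k1']*(x*x+y*y); f=240/np.tan(np.radians(p['fovy']/2))
    return np.round([p['cx']+f*x*k,p['cy']+f*y*k])
print(M.round(3))
print('tip',proj(t+R@[0,0,.022]),'tip edges',proj(t+R@[.011,0.0,.022]),proj(t+R@[-.011,0,.022]))
ex=np.array([.986,-.165,0]);ey=np.array([.165,.986,0])
P=np.array([.516,.006,.067])
print('press',proj(P),'below tip',proj([*t[:2],.067]))
for a,b in[(6,14),(6,-14)]:print(proj(P+ex*a/1e3+ey*b/1e3+[0,0,.001]))
for a,b in[(-54,14),(-54,-14)]:print(proj(P+ex*a/1e3+ey*b/1e3-[0,0,.011]))
print([(d['at'],d['conf']) for d in bot.place_of('wrist','rocker_press')])
E
```

```text
[[ 0.     0.945  0.328  0.084]
 [ 1.     0.    -0.001  0.001]
 [-0.001  0.328 -0.945 -0.16 ]
 [ 0.     0.     0.     1.   ]]
tip [318. 280.] tip edges [318. 260.] [318. 299.]
press [315. 271.] below tip [318. 273.]
[327. 247.]
[326. 295.]
[218. 240.]
[222. 286.]
[]
```

The rocker projects where it appears, but the fingertips look about 40 px lower than the calibration predicts. I'll cross-check with the scene camera before pressing.

```bash
cat > h.py <<'E'
from rig import bot
import cv2,numpy as np
def sproj(name,w):
    p=bot.camera_params(name);c=(np.array(p['extrinsics'])@np.r_[w,1])[:3]
    x,y=c[0]/-c[2],-c[1]/-c[2]; k=1+p['k1']*(x*x+y*y); f=240/np.tan(np.radians(p['fovy']/2))
    return np.array([p['cx']+f*x*k,p['cy']+f*y*k])
E
python3 - <<'E'
from h import *
s=bot.get_state();R=np.array(s['tcp_rot']);t=np.array(s['position'])
im=bot.snapshot('scene')
c=sproj('scene',t);u,v=(c-[90,75]).astype(int);S=4
cr=cv2.resize(im[v:v+150,u:u+180],None,fx=S,fy=S,interpolation=cv2.INTER_CUBIC)
for w,col in[(t+R@[0,0,.022],(0,0,255)),(t+R@[.011,0,.022],(0,255,0)),(t+R@[-.011,0,.022],(255,0,0)),([.516,.006,.067],(0,255,255)),(t+R@[-.024,0,.022],(255,0,255))]:
    q=(sproj('scene',w)-[u,v])*S;cv2.circle(cr,tuple(int(a) for a in q),4,col,-1);print(q)
cv2.imwrite('pics/sc1.png',cr)
E
```

```text
[365.22253913 333.7711808 ]
[385.25262536 343.72283496]
[345.39020235 323.91921328]
[369.63391102 347.09936231]
[322.20489859 312.40343222]
```

View pics/sc1.png

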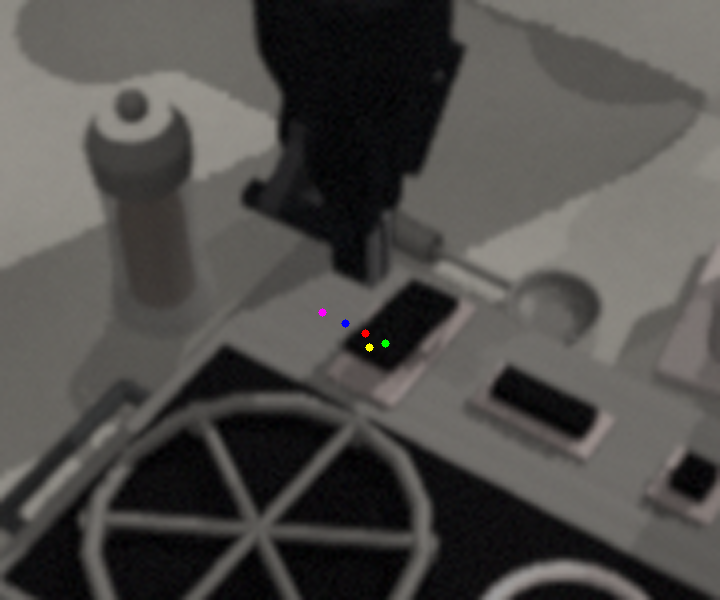

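In the scene crop the tips end at about (362,278), against a prediction of (365,334). So the fingertips really are about 35 mm higher than stated, but laterally in line. I'll descend gently and watch the force.

>>> {"method": "drive_tool", "body": {
  "moves": [
    [0,0,-3,0],
    [0,0,-3,0],
    [0,0,-2,0],
    [0,0,-2,0],
    [0,0,0,0]
  ]
}}

```text
time: 4.6
position: [0.5166, 0.0055, 0.0884]
tcp_rot: [[0.165, 0.986, -0.001], [0.986, -0.165, 0.0], [0.0, -0.001, -1.0]]
ft_force: [-0.6, -0.1, -1.1]
grip_width: 0.005
grasp_force: 0.0
```

>>> {"method": "drive_tool", "body": {
  "moves": [
    [0,0,-2,0],
    [0,0,0,0]
  ]
}}

```text
time: 4.8
position: [0.5167, 0.0055, 0.0864]
tcp_rot: [[0.165, 0.986, -0.0], [0.986, -0.165, 0.0], [0.0, -0.0, -1.0]]
ft_force: [-0.1, -0.1, -0.2]
grip_width: -0.001
grasp_force: 0.0
```

>>> {"method": "drive_tool", "body": {
  "moves": [
    [0,0,-2,0],
    [0,0,-2,0],
    [0,0,-2,0],
    [0,0,0,0]
  ]
}}

```text
time: 5.2
position: [0.5166, 0.0055, 0.0803]
tcp_rot: [[0.165, 0.986, -0.001], [0.986, -0.165, 0.0], [0.0, -0.001, -1.0]]
ft_force: [0.1, 0.9, 0.2]
grip_width: -0.0
grasp_force: 0.0
```

```bash
python3 - <<'E'
from h import *
s=bot.get_state();R=np.array(s['tcp_rot']);t=np.array(s['position']);print(t,s['ft_force'])
im=bot.snapshot('scene');w=bot.snapshot('wrist')
c=sproj('scene',[.516,.006,.067]);u,v=(c-[50,50]).astype(int)
a=cv2.resize(im[v:v+80,u:u+80],(400,400),interpolation=cv2.INTER_CUBIC)
b=cv2.resize(w[190:350,240:400],(400,400),interpolation=cv2.INTER_CUBIC)
cv2.imwrite('pics/b2.png',np.clip(np.hstack([a,b])*1.6,0,255))
E
```

```text
[0.51657479 0.00545869 0.08026123] [0.10526066 0.91025142 0.21532733][ WARN:0@3.266] global loadsave.cpp:1063 imwrite_ Unsupported depth image for selected encoder is fallbacked to CV_8U.
```

View pics/b2.png

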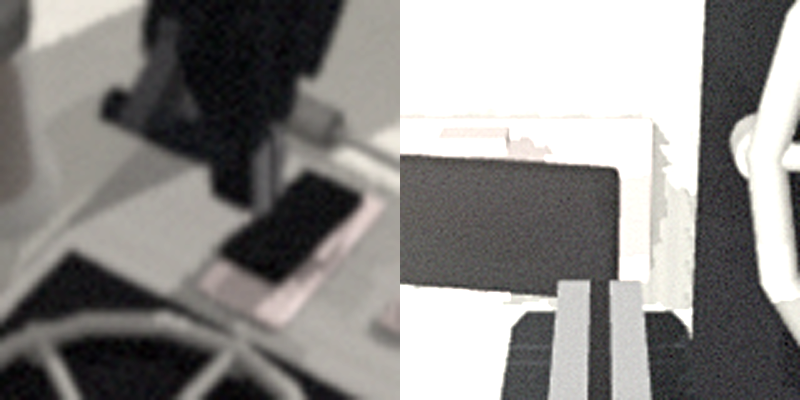

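The wrist crop shows the tips, at full-frame pixel (320,303), overlapping only the near edge of the rocker. I'll triangulate the front bottom edge of the tips from both views.

```bash
cat >> h.py <<'E'
def wproj(w,R,t):
    p=bot.camera_params('wrist');M=np.array(p['mount']);tool=R.T@(np.array(w)-t); c=(np.linalg.inv(M)@np.r_[tool,1])[:3]
    x,y=c[0]/-c[2],-c[1]/-c[2]; k=1+p['k1']*(x*x+y*y); f=240/np.tan(np.radians(p['fovy']/2))
    return np.array([p['cx']+f*x*k,p['cy']+f*y*k])
E
python3 - <<'E'
from h import *
from scipy.optimize import least_squares
s=bot.get_state();R=np.array(s['tcp_rot']);t=np.array(s['position'])
c=sproj('scene',[.516,.006,.067]);uv=(c-[50,50]).astype(int)
so=uv+np.array([268,211])/5;wo=np.array([320,303.])
f=lambda q:np.r_[(sproj('scene',t+R@q)-so),(wproj(t+R@q,R,t)-wo)]
r=least_squares(f,[0,0,0.02],x_scale=.01);print('tool coords of tip front edge mm',r.x*1e3,'res px',r.fun,'world',t+R@r.x)
E
```

```text
tool coords of tip front edge mm [  8.45849435   1.13805447 -18.18260344] res px [-0.53067975 -0.49384424  0.0026702  -0.1652229 ] world [0.5193163  0.0135824  0.09869287]
```

Both views agree that the tips sit about 18 mm behind the reported TCP, at true z ≈ 0.099. The lateral position is right, so contact should come at a TCP z of about 0.05. I'll continue down.

>>> {"method": "drive_tool", "body": {
  "moves": [
    [0,0,-6,0],
    [0,0,-6,0],
    [0,0,-6,0],
    [0,0,-4,0],
    [0,0,-2,0],
    [0,0,0,0]
  ]
}}

```text
time: 5.9
position: [0.5165, 0.0055, 0.0562]
tcp_rot: [[0.165, 0.986, -0.001], [0.986, -0.165, 0.0], [0.0, -0.001, -1.0]]
ft_force: [-0.0, -0.8, -0.5]
grip_width: -0.001
grasp_force: 0.0
```

>>> {"method": "drive_tool", "body": {
  "moves": [
    [0,0,-2,0],
    [0,0,-2,0],
    [0,0,-2,0],
    [0,0,0,0]
  ]
}}

```text
time: 6.3
position: [0.5167, 0.0054, 0.0504]
tcp_rot: [[0.165, 0.986, -0.0], [0.986, -0.165, 0.0], [0.0, -0.0, -1.0]]
ft_force: [0.5, 0.2, -0.7]
grip_width: 0.0
grasp_force: 0.0
```

>>> {"method": "drive_tool", "body": {
  "moves": [
    [0,0,-2,0],
    [0,0,-1,0],
    [0,0,0,0]
  ]
}}

```text
time: 6.6
position: [0.5174, 0.0053, 0.0478]
tcp_rot: [[0.165, 0.986, 0.001], [0.986, -0.165, -0.0], [0.0, 0.001, -1.0]]
ft_force: [-0.0, 0.4, 1.2]
grip_width: 0.0
grasp_force: 1.0
```

>>> {"method": "drive_tool", "body": {
  "moves": [
    [0,0,-1.5,0],
    [0,0,-1.5,0],
    [0,0,-1.5,0],
    [0,0,0,0]
  ]
}}

```text
time: 7.0
position: [0.518, 0.0052, 0.0432]
tcp_rot: [[0.165, 0.986, 0.002], [0.986, -0.165, -0.0], [-0.0, 0.002, -1.0]]
ft_force: [2.2, 0.1, 2.7]
grip_width: 0.0
grasp_force: 1.7
```

>>> {"method": "drive_tool", "body": {
  "moves": [
    [0,0,-1.5,0],
    [0,0,-1.5,0],
    [0,0,0,0]
  ]
}}

```text
time: 7.3
position: [0.5181, 0.0052, 0.0407]
tcp_rot: [[0.165, 0.986, 0.003], [0.986, -0.165, -0.001], [-0.0, 0.003, -1.0]]
ft_force: [3.6, 0.4, 8.1]
grip_width: -0.001
grasp_force: 4.3
```

>>> {"method": "drive_tool", "body": {
  "moves": [
    [0,0,-1,0],
    [0,0,-1,0],
    [0,0,0,0]
  ]
}}

```text
time: 7.6
position: [0.5182, 0.0052, 0.0403]
tcp_rot: [[0.165, 0.986, 0.003], [0.986, -0.165, -0.001], [-0.0, 0.003, -1.0]]
ft_force: [0.5, 0.6, 20.4]
grip_width: -0.0
grasp_force: 10.2
```

>>> {"method": "drive_tool", "body": {
  "moves": [
    [0,0,-1,0],
    [0,0,-1,0],
    [0,0,0,0]
  ]
}}

```text
time: 7.9
position: [0.5182, 0.0052, 0.0399]
tcp_rot: [[0.165, 0.986, 0.004], [0.986, -0.165, -0.001], [-0.0, 0.004, -1.0]]
ft_force: [-2.8, -0.0, 33.8]
grip_width: 0.002
grasp_force: 16.2
```

The stop is firm at 34 N. I'll lift, move over the bar key and check.

>>> {"method": "drive_tool", "body": {
  "moves": [
    [0,0,10,0],
    [0,0,25,0],
    [0,8,15,0],
    [-3,20,0,0],
    [-4,27,0,0],
    [-4,20,0,0],
    [0,7,0,0],
    [0,0,0,0]
  ]
}}

```text
time: 8.7
position: [0.5043, 0.0881, 0.0853]
tcp_rot: [[0.163, 0.987, -0.003], [0.987, -0.163, -0.0], [-0.001, -0.003, -1.0]]
ft_force: [0.0, 0.4, -0.7]
grip_width: 0.001
grasp_force: 0.0
```

```bash
python3 - <<'E'
from h import *
s=bot.get_state();R=np.array(s['tcp_rot']);t=np.array(s['position']);print(t,s['ft_force'])
im=bot.snapshot('scene');w=bot.snapshot('wrist')
for c in('scene','wrist'):
  for q in('rocker_press','bar_key_top'):print(c,q,[(np.round(d['at'],4).tolist(),round(d['conf'],2)) for d in bot.place_of(c,q)[:2]])
c=sproj('scene',[.505,.06,.06]);u,v=(c-[50,50]).astype(int)
a=cv2.resize(im[v:v+100,u:u+100],(400,400),interpolation=cv2.INTER_CUBIC)
b=cv2.resize(w,(400,300))
b=np.vstack([b,np.zeros((100,400,3),np.uint8)])
cv2.imwrite('pics/b3.png',np.hstack([a,b]))
E
```

```text
[0.50429955 0.08809866 0.08534443] [ 0.01396287  0.36598368 -0.73529387]
scene rocker_press [([0.5158, 0.0055, 0.0586], 0.84)]
scene bar_key_top [([0.506, 0.0886, 0.0599], 0.83)]
wrist rocker_press [([0.5955, 0.1142, -0.0027], 0.67)]
wrist bar_key_top [([0.5055, 0.0836, 0.0586], 0.84), ([0.5192, 0.1647, 0.0634], 0.52)]
```

View pics/b3.png

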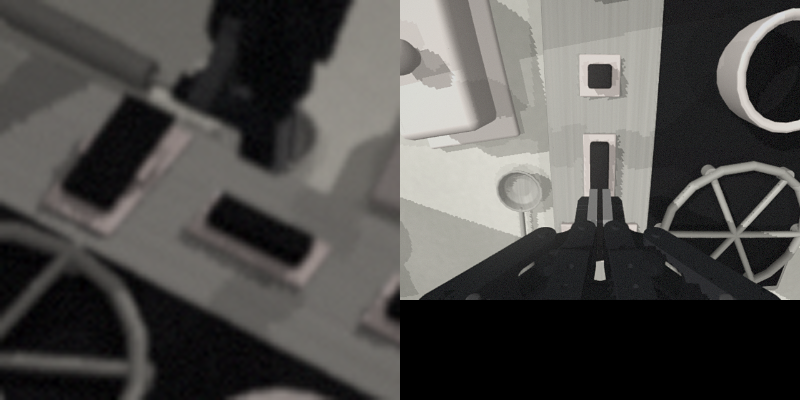

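The rocker is over: the network puts its far end at 0.0586 m, and the left crop agrees. The hand is in line with the bar key at (600,160). Now I'll press it.

>>> {"method": "drive_tool", "body": {
  "moves": [
    [0,0,-10,0],
    [0,0,-14,0],
    [0,0,-10,0],
    [0,0,-6,0],
    [0,0,-2,0],
    [0,0,-2,0],
    [0,0,-2,0],
    [0,0,0,0]
  ]
}}

```text
time: 9.8
position: [0.5061, 0.0874, 0.0403]
tcp_rot: [[0.165, 0.986, 0.001], [0.986, -0.165, -0.0], [0.0, 0.001, -1.0]]
ft_force: [0.6, -0.3, -0.2]
grip_width: -0.002
grasp_force: 0.0
```

>>> {"method": "drive_tool", "body": {
  "moves": [
    [0,0,-1.5,0],
    [0,0,-1.5,0],
    [0,0,-1.5,0],
    [0,0,0,0]
  ]
}}

```text
time: 10.2
position: [0.5062, 0.0874, 0.0356]
tcp_rot: [[0.165, 0.986, 0.001], [0.986, -0.165, 0.0], [0.0, 0.001, -1.0]]
ft_force: [-0.3, -0.2, 3.3]
grip_width: -0.001
grasp_force: 1.6
```

>>> {"method": "drive_tool", "body": {
  "moves": [
    [0,0,-1,0],
    [0,0,-1,0],
    [0,0,0,0]
  ]
}}

```text
time: 10.5
position: [0.5062, 0.0875, 0.0338]
tcp_rot: [[0.165, 0.986, 0.001], [0.986, -0.165, 0.0], [0.0, 0.001, -1.0]]
ft_force: [-0.4, 0.1, 5.6]
grip_width: -0.003
grasp_force: 2.7
```

>>> {"method": "drive_tool", "body": {
  "moves": [
    [0,0,-1,0],
    [0,0,-1,0],
    [0,0,-1,0],
    [0,0,0,0]
  ]
}}

```text
time: 10.9
position: [0.5063, 0.0874, 0.0323]
tcp_rot: [[0.165, 0.986, 0.002], [0.986, -0.165, -0.0], [0.0, 0.002, -1.0]]
ft_force: [-3.0, -0.2, 17.4]
grip_width: 0.002
grasp_force: 9.0
```

>>> {"method": "drive_tool", "body": {
  "moves": [
    [0,0,-1,0],
    [0,0,-1,0],
    [0,0,-1,0],
    [0,0,0,0]
  ]
}}

```text
time: 11.3
position: [0.5063, 0.0874, 0.0313]
tcp_rot: [[0.165, 0.986, 0.002], [0.986, -0.165, -0.0], [0.0, 0.002, -1.0]]
ft_force: [-6.2, -0.2, 34.5]
grip_width: 0.0
grasp_force: 17.4
```

The bar key is home at 34 N. Next I'll go up and across to the round key.

>>> {"method": "drive_tool", "body": {
  "moves": [
    [0,0,10,0],
    [0,0,25,0],
    [1,6,25,0],
    [4,25,0,0],
    [5,30,0,0],
    [5,30,0,0],
    [5,30,0,0],
    [4,23,0,0],
    [1.5,10,0,0],
    [0,0,0,0]
  ]
}}

```text
time: 12.3
position: [0.531, 0.2423, 0.087]
tcp_rot: [[0.163, 0.987, -0.001], [0.987, -0.163, -0.0], [-0.0, -0.001, -1.0]]
ft_force: [-0.3, -0.8, -1.2]
grip_width: -0.002
grasp_force: 0.0
```

```bash
python3 - <<'E'
from h import *
s=bot.get_state();print(s['position'],s['ft_force'])
im=bot.snapshot('scene');w=bot.snapshot('wrist');bot.snapshot('top')
for c in('scene','wrist','top'):
  for q in('bar_key_top','round_key_top'):print(c,q,[(np.round(d['at'],4).tolist(),round(d['conf'],2)) for d in bot.place_of(c,q)[:2]])
c=sproj('scene',[.52,.16,.06]);u,v=(c-[60,50]).astype(int)
a=cv2.resize(im[v:v+100,u:u+100],(400,400),interpolation=cv2.INTER_CUBIC)
b=np.vstack([cv2.resize(w,(400,300)),np.zeros((100,400,3),np.uint8)])
cv2.imwrite('pics/b4.png',np.hstack([a,b]))
E
```

```text
[0.53100678 0.2422951  0.08702456] [-0.27486779 -0.76074913 -1.22360684]
scene bar_key_top [([0.3767, 0.2065, 0.0057], 0.7), ([0.5031, 0.0878, 0.0517], 0.57)]
scene round_key_top [([0.5318, 0.2397, 0.0595], 0.84)]
wrist bar_key_top []
wrist round_key_top [([0.5337, 0.2427, 0.0575], 0.58)]
top bar_key_top [([0.4996, 0.0884, 0.052], 0.56)]
top round_key_top [([0.6987, 0.2404, 0.0496], 0.74), ([0.533, 0.2405, 0.0608], 0.69)]
```

View pics/b4.png

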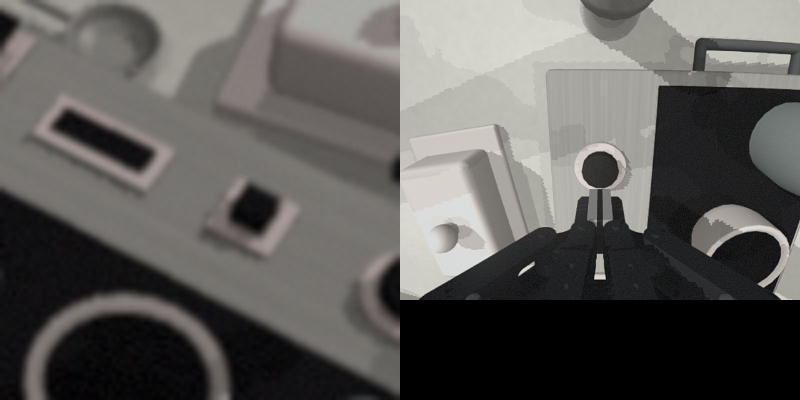

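```bash
python3 - <<'E'
from h import *
for c in('scene','top'):
  for q in('ramekin','cruet'):print(c,q,[(np.round(d['at'],4).tolist(),round(d['conf'],2)) for d in bot.place_of(c,q)[:1]])
E
```

```text
scene ramekin [([0.6434, 0.1511, 0.0484], 0.79)]
scene cruet [([0.6966, 0.2391, 0.0492], 0.96)]
top ramekin [([0.6404, 0.1477, 0.0491], 0.88)]
top cruet [([0.6975, 0.2418, 0.0487], 0.93)]
```

The bar is down (network z 0.052) and the square key is still up. The hand is in line with the round key at (600,168), with over 100 mm clearance to the ramekin, cruet and lid. Now I'll press it.

>>> {"method": "drive_tool", "body": {
  "moves": [
    [0,0,-10,0],
    [0,0,-14,0],
    [0,0,-11,0],
    [0,0,-6,0],
    [0,0,-2,0],
    [0,0,-2,0],
    [0,0,-2,0],
    [0,0,0,0]
  ]
}}

```text
time: 13.75
position: [0.5316, 0.2415, 0.0409]
tcp_rot: [[0.165, 0.986, 0.001], [0.986, -0.165, 0.0], [0.0, 0.001, -1.0]]
ft_force: [0.2, -0.1, -0.5]
grip_width: 0.001
grasp_force: 0.0
```

>>> {"method": "drive_tool", "body": {
  "moves": [
    [0,0,-1.5,0],
    [0,0,-1.5,0],
    [0,0,-1.5,0],
    [0,0,-1,0],
    [0,0,0,0]
  ]
}}

```text
time: 14.25
position: [0.5317, 0.2415, 0.0352]
tcp_rot: [[0.165, 0.986, 0.001], [0.986, -0.165, 0.0], [0.0, 0.001, -1.0]]
ft_force: [0.7, 0.5, 2.9]
grip_width: -0.0
grasp_force: 1.7
```

>>> {"method": "drive_tool", "body": {
  "moves": [
    [0,0,-1,0],
    [0,0,-1,0],
    [0,0,-1,0],
    [0,0,0,0]
  ]
}}

```text
time: 14.65
position: [0.5317, 0.2415, 0.0332]
tcp_rot: [[0.165, 0.986, 0.001], [0.986, -0.165, 0.0], [0.0, 0.001, -1.0]]
ft_force: [-2.6, 0.1, 10.6]
grip_width: 0.004
grasp_force: 5.3
```

>>> {"method": "drive_tool", "body": {
  "moves": [
    [0,0,-1,0],
    [0,0,-1,0],
    [0,0,-1,0],
    [0,0,-1,0],
    [0,0,0,0]
  ]
}}

```text
time: 15.15
position: [0.5318, 0.2416, 0.0316]
tcp_rot: [[0.165, 0.986, 0.002], [0.986, -0.165, 0.0], [0.001, 0.002, -1.0]]
ft_force: [-4.6, -1.5, 25.9]
grip_width: -0.002
grasp_force: 12.8
```

>>> {"method": "drive_tool", "body": {
  "moves": [
    [0,0,0,0],
    [0,0,10,0],
    [0,0,25,0],
    [0,0,40,0],
    [0,0,40,0],
    [0,0,40,0],
    [0,0,20,0],
    [0,0,0,0],
    [0,0,0,0]
  ]
}}

```text
time: 16.05
position: [0.5307, 0.2412, 0.2024]
tcp_rot: [[0.165, 0.986, -0.001], [0.986, -0.165, -0.0], [-0.001, -0.001, -1.0]]
ft_force: [0.4, -0.2, -0.6]
grip_width: -0.001
grasp_force: 0.0
```

```bash
python3 - <<'E'
from h import *
s=bot.get_state();print(s['time'],s['position'],s['ft_force'])
im=bot.snapshot('scene');bot.snapshot('wrist');bot.snapshot('top')
for q in('rocker_press','bar_key_top','round_key_top','square_key_top'):
  for c in('scene','wrist','top'):print(c,q,[(np.round(d['at'],4).tolist(),round(d['conf'],2)) for d in bot.place_of(c,q)[:2]])
cv2.imwrite('pics/b5.png',cv2.resize(im[150:410,190:560],(740,520)))
E
```

```text
16.05 [0.53066608 0.24124148 0.20236368] [ 0.41180675 -0.16138203 -0.59586036]
scene rocker_press [([0.5179, 0.0057, 0.055], 0.85)]
wrist rocker_press [([0.5334, 0.2442, 0.0512], 0.74), ([0.6434, 0.1458, 0.0461], 0.45)]
top rocker_press [([0.516, 0.0113, 0.0594], 0.79)]
scene bar_key_top [([0.5055, 0.0876, 0.0535], 0.7)]
wrist bar_key_top []
top bar_key_top [([0.5011, 0.0912, 0.0522], 0.73)]
scene round_key_top [([0.5318, 0.2392, 0.0518], 0.72), ([0.5173, 0.162, 0.0611], 0.48)]
wrist round_key_top [([0.5323, 0.2426, 0.0507], 0.83)]
top round_key_top [([0.5313, 0.2416, 0.0491], 0.73), ([0.6412, 0.1482, 0.0463], 0.26)]
scene square_key_top [([0.5152, 0.1614, 0.059], 0.59)]
wrist square_key_top [([0.518, 0.1623, 0.0614], 0.67)]
top square_key_top [([0.5218, 0.1624, 0.0571], 0.67)]
```

View pics/b5.png

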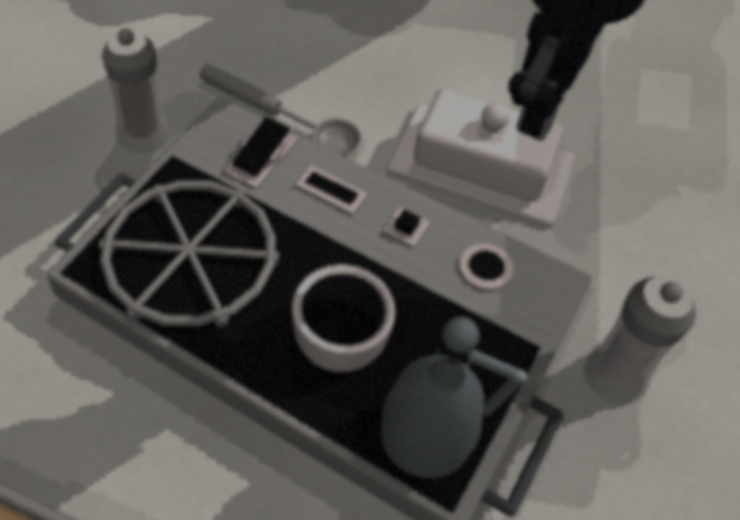

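The picture shows the rocker (262,145) over, the bar (332,187) and round key (488,266) flush, the square key (407,222) up, the tableware in place and the hand clear above.

```bash
python3 -c "
from rig import bot
print(bot.close_job())"
```

```text
the job is handed in; nothing more can be done
None
```

I tipped the rocker over, then pressed the bar key and the round key home in that order, and handed the job in at about 16 s of the 51 s limit. In the last pictures the square key is up, the tableware looks undisturbed and the hand is clear; no verdict came back.

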